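# Hang a second setting gauge on an occupied hook

### The job

Take the tall profile gauge out of the wooden rack and hang it by its eye, bar fully up in the notch, on the hook of the grey stand, in front of the gauge that already hangs there. Then use it to slide the hung gauge back along the bar until you feel the rubber buffer give, and keep pressing the two together lightly (about 6 N, never over 10 N) for a second; let go so that both stay hanging, face to face. Do not knock the hung gauge off, do not lean hard on the hook, and leave the other gauge in the rack.

Things in the scene. Friction and masses are not known exactly. Their poses are not given: they have to be found in the camera images.
- gauge_tall: The gauge to hang: aluminium plate 8 mm thick (its x), 174 mm tall, about 0.15 kg, upright in a rack slot; the same turned half round. Origin: centre of its bottom edge; y along its width, z up. Stepped blade up to 60 mm wide (z 0 to 84 mm), 44 mm wide head with the eye (84 to 129), grip tab 26 mm wide (129 to 174).
- tall_eye (a point): Point in the tall gauge's eye, 117 mm above its bottom edge, where the bar's axis lies when it hangs. The eye is a keyhole opening through the plate: floor at 84 mm, 22 mm wide up to 106 mm, then narrowing to a notch 13 mm wide from 114 to 121 mm, its flat top, which hangs on the bar.
- tall_grip (a point): Middle of the part of the tall gauge's tab to be gripped, 158 mm above its bottom edge (16 mm below its top); grip it across the 8 mm thickness. Fingers that reach at most 20 mm below this point clear the hung gauge, the hook and the stand.
- gauge_hung: The gauge already on the hook: aluminium, 8 mm thick, 141 mm tall, blade up to 74 mm wide, no tab, about 0.14 kg. Origin: centre of its bottom edge; axes as for the tall gauge. Same eye, its floor 96 mm above the bottom edge. It hangs loosely on the bar and can be slid along it.
- hung_eye (a point): Point in the hung gauge's eye, 129 mm above its bottom edge, on the bar's axis as it hangs; the gauge's top is 13 mm higher.
- gauge_low: Low gauge without eye or tab, 60 mm wide, 82 mm tall, 8 mm thick, standing in the other rack slot, 70 mm from the tall one. To be left alone. Origin: centre of its bottom edge.
- rack: Fixed light wooden block, 130 mm (its x) by 90 mm (its y) by 30 mm high, origin at the centre of its underside. Two slots at x = -35 and +35 mm, running along its y, 11 mm wide, 67 mm long, floor 8 mm above the table. Which gauge stands in which slot varies.
- stand: Fixed grey hook stand, origin at the centre of the post's foot on the table. The hook's bar, round, 8 mm thick, runs along the stand's -x, its axis 150 mm above the table, from the back plate (face at x = -20 mm) to x = -170 mm, where it turns up to 14 mm above its axis. Nothing of the stand is higher than 164 mm.
- bar_root (a point): Point on the bar's axis at the back plate: x = -20 mm, z = 150 mm in the stand's frame. In front of it a rubber buffer disc, 32 mm across, is clamped on the bar at a place that differs every time and is not measured: its front face lies somewhere from x = -45 to -85 mm. It yields springily, about 1 mm for each 2.5 N, by at most 8 mm, and springs back.
- hook_tip (a point): Centre of the rounded end of the hook's upturned tip: x = -174 mm, z = 160 mm in the stand's frame; the tip's radius is 4 mm.
There are look-alikes about, which are no part of the job. What is shaped like the gauge_tall but green, pink or yellow is not meant.

How it is judged (in metres and radians):
On the way, in this order (a step that is already met when the one before it is completed fails the run):
1. the hook's bar passes through the tall gauge's eye, in front of the hung gauge (x of tall_eye in the frame of stand between -0.17 and -0.035 m and y of tall_eye in the frame of stand between -0.012 and 0.012 m and z of tall_eye in the frame of stand between 0.124 and 0.176 m), for 0.1 s.
2. the tall gauge presses the hung gauge back against the buffer with 4 to 10 N for 0.5 s (contact force between gauge_tall and gauge_hung between 4 and 10 N and x of tall_eye in the frame of stand between -0.17 and -0.035 m and y of tall_eye in the frame of stand between -0.012 and 0.012 m and z of tall_eye in the frame of stand between 0.138 and 0.162 m), for 0.5 s.
At the end, for the whole second after the job is handed in: Both gauges hang at rest on the bar by their eyes (eye points within 5 mm in height and 7 mm sideways of the bar's axis, between the tip and the back plate), upright within 0.2 rad, with their eye points within 14 mm of each other (8 mm when face to face), and released (x of tall_eye in the frame of stand between -0.17 and -0.035 m and y of tall_eye in the frame of stand between -0.007 and 0.007 m and z of tall_eye in the frame of stand between 0.145 and 0.155 m and x of hung_eye in the frame of stand between -0.17 and -0.035 m and y of hung_eye in the frame of stand between -0.007 and 0.007 m and z of hung_eye in the frame of stand between 0.145 and 0.155 m and distance between tall_eye and hung_eye below 0.014 m and angle between each of gauge_tall, gauge_hung's own z axis and vertical below 0.2 rad and linear speed of each of gauge_tall, gauge_hung below 0.03 m/s); the robot touches nothing.
It fails at once if the tall gauge presses on the hung gauge with more than 10 N (contact force between gauge_tall and gauge_hung above 10 N).
It fails at once if the hung gauge comes off the hook or is lifted off its seat by more than 15 mm (not (x of hung_eye in the frame of stand between -0.17 and -0.02 m and y of hung_eye in the frame of stand between -0.012 and 0.012 m and z of hung_eye in the frame of stand between 0.135 and 0.165 m)).
It fails at once if the tall gauge leans on the hook with more than 20 N (contact force between gauge_tall and stand above 20 N).
It fails at once if the low gauge is moved by more than 15 mm (distance of gauge_low from where it was at the start of the episode above 0.015 m).
It also fails if it takes over 67 s, if anything falls off the work surface, if the arm or the gripper's body presses on something with over 40 N, if the wrist force passes 120 N, or if a joint passes its speed limit or range.

### The arm

A 6-joint arm with a two-finger parallel gripper is mounted at the origin on the work surface. World frame = base frame: x ahead of the robot, y to its left, z up, the work surface at z = 0. Lengths are in mm, angles in rad, forces in N, time in s.
With the tool pointing down it reaches from about 300 to 775 mm from the base axis. Payload 14.6 kg.
Tool frame: the origin (TCP) lies at the very end of the fingers, on their centre line; the grasp point (between the pads) lies 19 mm behind it; z points along the fingers, y is the line along which they close (so a half turn about z gives the same grasp; the last joint's range is limited). The gripper opens to 94 mm and grips with 3 to 60 N. Pads are 16 mm wide; open, the fingers measure 119 mm over their backs; the gripper's body (75 mm by 177 mm) begins 78 mm behind the grasp point.
Start: joints at [1.179, 0.3, 1.521, -0, 1.321, -0.067], TCP at [175.513, 521.234, 205.446] pointing down, gripper open.
Joint ranges: [-3.03, 3.03], [-0.79, 2.21], [0.23, 2.52], [-1.04, 4.18], [0, 3.07], [-2.55, 2.55]. Speed limits (rad/s): [2.22, 2.22, 2.57, 3.14, 3.14, 3.14].

### API

Orientations are given as [roll, pitch, yaw] about the fixed x, y, z axes, in that order (R = Rz(yaw) Ry(pitch) Rx(roll)).
In Python, from cell import manip, eyes, ticket gives the robot as it stands. The module is installed in compiled form; this text tells all that it offers.
- The arm moves only by the tool arm_command, never from a script. Its argument "plan" is a list of rows, each a list of 5 numbers: the opening, from -1 (shut) to 1 (fully open), then the shift along the tool's x, y, z in m, then the turn about the tool's z in rad. In form: [[jaw, dx, dy, dz, roll], ...]. A call has 1 to 20 rows; each row shifts and turns the commanded pose from where the row before left it, along the tool's axes as they then stand; what a row does not reach is not made up. A row lasts 1/8 s, in which the tool goes at most 62.5 mm and 10.7 degrees, less where a joint would pass 70% of its speed; a pose out of reach is approached as far as the arm can. A call is refused whole if a number of a shift passes 0.0625 or a number of a turn 0.188, either way. A call with a gripper value outside its range is refused whole. The fingers move at their own pace and stop on an object; "newtons" is the grip in N (left out, the last holds). Time passes only in rows, so rows that do not move let the fingers close. It gives the time, the measured TCP pose, the force, the opening and the grip force at its end, in the units of the state.
- manip.read_state(): the state, without advancing time (a new reading comes with each control period).
- eyes.camera(name): name is "scene" or "top" or "wrist"; returns a dict with "img" (400x640x3 uint8, blue, green, red), "z_map" (400x640 float32, mm along the optical axis (not along the pixel's ray), 0 where there is no reading), "fx", "fy", "cx", "cy" (pixels), "eye" and "orientation" of the camera in the world. Camera axes: x right, y down, z forward; pixel columns grow to the right and rows downward; lengths in mm; the calibration is good to about 2 mm. The wrist camera is an equidistant fisheye: a pixel r from the principal point sees the ray r / f radians off the axis. A picture is of the moment at which its call begins.
- ticket.sign_off(): hands the job in; it is judged then, once.
The state is a dict: "clock": time; "joints": joint angles; "qd": joint speeds; "effort": joint torques, N m; "eef_pos": TCP position; "eef_rot": TCP orientation; "wrist_force": force on the tool from outside, world axes, zero at the start; "moment": the same for the moment, N m; "finger_gap": finger opening in mm; "finger_force": force on a finger pad.
Only numpy, scipy, OpenCV 4.12 (cv2) and the standard library are available. Lean on these libraries where they do the work, as an engineer would, in place of code of your own. Each camera call takes 0.05 s, during which the arm holds its last target. There are 200 camera calls.

## Working session

There is one attempt and no reset: what is moved stays moved. The work goes in short steps, Python scripts to look and compute and a tool call to move; the robot and the scene stay as the last step left them, time stands still between calls to the robot, and variables do not carry over. Pictures are saved under pics/ and viewed, at most 10 in all, crops included, and the job is handed in when it is done.

Besides the shell and the picture viewer there is one more tool, called after "Call:" by a JSON object that holds its "name" and its "arguments". arm_command: Moves the arm, as the interface text tells. Its arguments: {"type":"object","properties":{"plan":{"type":"array"},"newtons":{"type":"number"}},"required":["plan"]}

```bash
mkdir -p pics; cat > h.py <<'E'
import numpy as np, cv2
from scipy.spatial.transform import Rotation as R
from cell import manip, eyes, ticket
def cam(n):
    c=eyes.camera(n); return c
def Rm(c):
    o=np.array(c["orientation"],float)
    return o if o.shape==(3,3) else R.from_euler("xyz",o).as_matrix()
def cloud(c):
    v,u=np.mgrid[0:400,0:640]; z=c["z_map"].astype(float)
    P=np.stack([(u-c["cx"])/c["fx"]*z,(v-c["cy"])/c["fy"]*z,z],-1)
    return P@Rm(c).T+np.array(c["eye"])
E
python3 - <<'E'
from h import *
import pickle
print(manip.read_state())
for n in ("scene","top"):
    c=cam(n); cv2.imwrite(f"pics/{n}0.png",c["img"]); pickle.dump(c,open(f"{n}0.pkl","wb"))
    print(n,c["eye"],c["orientation"],c["fx"],c["cx"],c["cy"])
E
```

```text
{'clock': 0.0, 'joints': array([ 1.17941551e+00,  3.00511134e-01,  1.52159468e+00, -5.97425797e-05,
        1.32068228e+00, -6.66054080e-02]), 'qd': array([-0.00010408,  0.00134484, -0.00049081, -0.0006237 ,  0.00038967,
       -0.00083737]), 'effort': array([-1.53609737e-03, -5.31808591e+01, -3.52742708e+01,  7.08619715e-02,
        2.43789976e-02, -5.28445878e-05]), 'eef_pos': array([175.42162614, 520.99418715, 204.85861582]), 'eef_rot': array([-3.14039602e+00, -2.18260565e-05,  2.81683206e+00]), 'wrist_force': array([-1.00491653,  0.09867457, -0.09179307]), 'moment': array([-0.01259507,  0.00907258, -0.00055564]), 'finger_force': 0.0, 'finger_gap': 93.94674268056336}
scene [1017.15146561 -398.52525474  676.13510794] [-2.33270902 -0.00439678  0.82718856] 380.1453690919887 320.74818914145504 200.03575408018676
top [ 417.98028931   -1.84486275 1036.9660406 ] [-2.9780949   0.01692154 -1.55434052] 453.2729794251876 322.4272876936059 195.15616765972445
```

View pics/scene0.png

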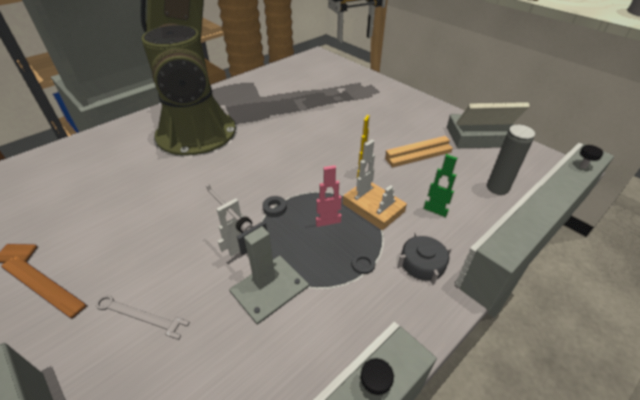

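View pics/top0.png

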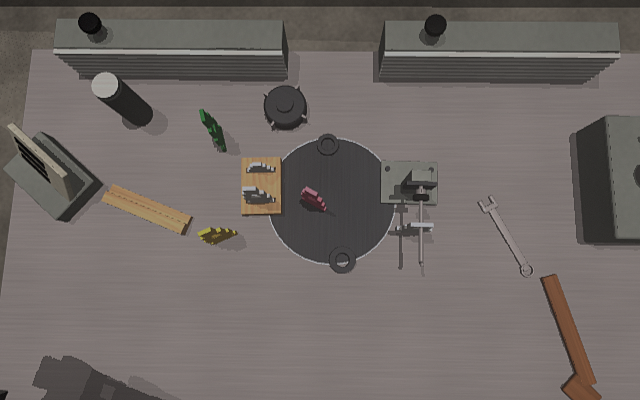

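The scene view shows the grey tall gauge at about (367,168) in the rack at (372,205), and the stand at (262,265) with the hung gauge at (230,228). In the top view the rack is at (261,185), the tall gauge at (258,193) and the low gauge at (261,168). The stand is at (410,183) and its bar runs down column 421 to row 265, toward the robot.

```bash
python3 - <<'E'
from h import *
import pickle
for n in ("top","scene"):
    c=pickle.load(open(n+"0.pkl","rb")); P=cloud(c); img=c["img"]
    hsv=cv2.cvtColor(img,cv2.COLOR_BGR2HSV)
    X,Y,Z=P[...,0],P[...,1],P[...,2]; ok=c["z_map"]>0
    if n=="top":
        r0=(slice(145,225),slice(230,295)); s0=(slice(150,275),slice(370,445))
        roi=np.zeros(ok.shape,bool); roi[r0]=1
        rack=roi&ok&(abs(Z-30)<6)&(hsv[...,1]>90)
        rr=cv2.minAreaRect(P[rack][:,:2].astype(np.float32)); print("rack",rr,np.median(Z[rack]))
    cx,cy=rr[0]
    g=ok&(np.hypot(X-cx,Y-cy)<75)&(Z>45)&(hsv[...,1]<60)
    for nm,lo,hi in (("low",45,95),("blade",95,125),("head",125,140),("tab",140,200)):
        m=g&(Z>lo)&(Z<hi)
        if m.sum()>2: print(n,nm,m.sum(),P[m].mean(0).round(1),P[m].min(0).round(1),P[m].max(0).round(1))
    if n=="top":
        roi[:]=0; roi[s0]=1
        b=roi&ok&(Z>5)&(Z<25)
        print("base",cv2.minAreaRect(P[b][:,:2].astype(np.float32)),np.median(Z[b]))
        sxy=P[b][:,:2].mean(0)
    m=ok&(np.hypot(X-sxy[0]+80,Y-sxy[1])<180)&(Z>125)&(Z<185)&(abs(Y-sxy[1])<70)
    print(n,"hi",m.sum(),P[m].min(0).round(1),P[m].max(0).round(1))
    Q=P[m]
    for x in np.arange(Q[:,0].min(),Q[:,0].max(),8):
        k=(Q[:,0]>=x)&(Q[:,0]<x+8)
        if k.any(): print(round(x),k.sum(),Q[k,1].min().round(),np.median(Q[k,1]).round(1),Q[k,1].max().round(),np.median(Q[k,2]).round(),Q[k,2].max().round())
E
```

```text
rack ((605.1512451171875, 158.581787109375), (130.69932556152344, 90.5269546508789), 2.750345468521118) 28.875688416108346
top low 278 [605.2 157.1  73. ] [565.2 129.1  45.2] [644.8 186.   94.5]
top blade 38 [567.4 152.  110.1] [565.3 135.   95.1] [573.9 178.4 123.9]
top head 53 [568.8 154.7 134.8] [565.7 135.3 125. ] [575.3 178.7 139.7]
top tab 109 [568.7 156.2 170.8] [565.9 144.1 140.8] [573.5 170.3 184.3]
base ((555.448974609375, -179.26504516601562), (155.68511962890625, 277.57122802734375), 89.10780334472656) 11.082051562540073
top hi 1030 [ 428.2 -207.7  126.3] [ 616.6 -148.3  167. ]
428 20 -179.0 -174.4 -172.0 161.0 165.0
436 15 -179.0 -174.6 -172.0 152.0 156.0
444 16 -179.0 -175.5 -173.0 152.0 155.0
452 16 -179.0 -175.6 -173.0 153.0 154.0
460 16 -179.0 -176.0 -172.0 152.0 155.0
468 17 -179.0 -175.5 -173.0 152.0 155.0
476 19 -179.0 -176.9 -173.0 152.0 155.0
484 16 -180.0 -176.4 -173.0 152.0 154.0
492 16 -180.0 -176.2 -173.0 153.0 156.0
500 100 -199.0 -173.7 -155.0 160.0 165.0
508 51 -199.0 -177.8 -155.0 161.0 165.0
516 16 -180.0 -176.7 -174.0 152.0 156.0
524 16 -180.0 -177.0 -
[... 1077 characters left out ...]
 -172.0 153.0 154.0
487 11 -178.0 -175.6 -172.0 153.0 154.0
495 1 -174.0 -174.3 -174.0 154.0 154.0
503 69 -197.0 -183.7 -153.0 162.0 164.0
511 231 -197.0 -176.6 -153.0 151.0 164.0
519 13 -180.0 -177.0 -173.0 152.0 154.0
527 14 -180.0 -177.2 -173.0 153.0 155.0
535 13 -179.0 -177.5 -173.0 153.0 155.0
543 10 -180.0 -176.8 -173.0 153.0 156.0
551 2 -187.0 -179.8 -173.0 162.0 164.0
559 58 -192.0 -182.5 -164.0 163.0 166.0
567 96 -192.0 -180.7 -162.0 157.0 166.0
575 48 -186.0 -177.3 -167.0 156.0 160.0
583 55 -207.0 -185.0 -147.0 159.0 162.0
591 213 -207.0 -190.1 -147.0 157.0 161.0
599 94 -197.0 -184.8 -157.0 157.0 160.0
607 98 -197.0 -183.6 -158.0 157.0 159.0
615 274 -198.0 -178.3 -157.0 144.0 159.0
```

Call:
{"name": "arm_command", "arguments": {"plan": [[1, 0, 0, -0.005, 0.171], [1, 0, 0, -0.005, 0.171], [1, 0, 0, -0.005, 0.171], [1, 0, 0, -0.005, 0.171], [1, 0, 0, -0.005, 0.171], [1, 0, 0, -0.005, 0.171], [1, 0, 0, -0.005, 0.171], [1, -0.0294, 0.029, 0, 0], [1, -0.0294, 0.029, 0, 0], [1, -0.0294, 0.029, 0, 0], [1, -0.0294, 0.029, 0, 0], [1, -0.0294, 0.029, 0, 0], [1, -0.0294, 0.029, 0, 0], [1, -0.0294, 0.029, 0, 0], [1, -0.0294, 0.029, 0, 0], [1, -0.0294, 0.029, 0, 0], [1, -0.0294, 0.029, 0, 0], [1, -0.0294, 0.029, 0, 0], [1, -0.0294, 0.029, 0, 0], [1, -0.0294, 0.029, 0, 0]], "newtons": 20}}

```text
clock: 2.6
eef_pos: [571.6, 156.9, 240.1]
eef_rot: [-3.141, 0.0, 1.62]
wrist_force: [-0.4, 0.9, -1.0]
finger_gap: 93.8
finger_force: 0.0
```

```bash
python3 - <<'E'
from h import *
s=manip.read_state(); print(s["eef_pos"],s["eef_rot"],s["wrist_force"],s["joints"])
c=cam("wrist"); print(c["eye"],c["orientation"],c["fx"],c["cx"],c["cy"]); cv2.imwrite("pics/w1.png",c["img"])
import pickle; pickle.dump((c,s),open("w1.pkl","wb"))
E
```

```text
[571.55169085 156.91103447 240.11255865] [-3.14097592e+00  6.00897402e-05  1.61974923e+00] [-0.41187121  0.8596935  -1.01119352] [2.06126291e-01 3.73792709e-01 1.34253002e+00 3.75802659e-05
 1.42588847e+00 1.57167966e-01]
[569.15736385 238.58466139 420.08891729] [2.85793857e+00 1.81992584e-03 4.87891122e-02] 309.70691628693146 321.13626622885323 199.7863855825237
```

View pics/w1.png

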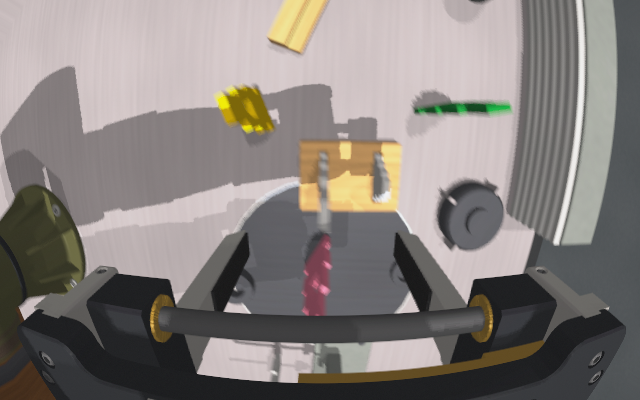

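The tall gauge runs down column 323 (rows 150–230), midway between the fingers, and the low gauge is clear at column 381. I'll go down and grip.

Call:
{"name": "arm_command", "arguments": {"plan": [[1, 0, 0, 0.02, 0], [1, 0, 0, 0.02, 0], [1, 0, 0, 0.02, 0], [1, 0, 0, 0.02, 0], [1, 0, 0, 0.012, 0], [1, 0, 0, 0, 0], [-1, 0, 0, 0, 0], [-1, 0, 0, 0, 0], [-1, 0, 0, 0, 0], [-1, 0, 0, 0, 0], [-1, 0, 0, 0, 0], [-1, 0, 0, 0, 0], [-1, 0, 0, 0, 0], [-1, 0, 0, 0, 0]], "newtons": 25}}

```text
clock: 4.4
eef_pos: [570.8, 157.9, 148.4]
eef_rot: [-3.142, 0.0, 1.62]
wrist_force: [-0.6, 0.0, 0.9]
finger_gap: 17.5
finger_force: 0.0
```

Call:
{"name": "arm_command", "arguments": {"plan": [[-1, 0, 0, 0, 0], [-1, 0, 0, 0, 0], [-1, 0, 0, 0, 0], [-1, 0, 0, 0, 0], [-1, 0, 0, 0, 0], [-1, 0, 0, 0, 0], [-1, 0, 0, -0.005, 0], [-1, 0, 0, -0.01, 0], [-1, 0, 0, -0.015, 0], [-1, 0, 0, -0.015, 0], [-1, 0, 0, -0.015, 0], [-1, 0, 0, -0.01, 0], [-1, 0, 0, 0, 0]]}}

```text
clock: 6.02
eef_pos: [571.0, 158.0, 219.2]
eef_rot: [3.14, -0.0, 1.62]
wrist_force: [-0.1, -0.2, -0.9]
finger_gap: 7.7
finger_force: 25.0
```

```bash
python3 - <<'E'
from h import *
s=manip.read_state(); print(s["eef_pos"],s["eef_rot"],s["wrist_force"],s["finger_force"],s["finger_gap"])
c=cam("scene"); P=cloud(c); X,Y,Z=P[...,0],P[...,1],P[...,2]
hsv=cv2.cvtColor(c["img"],cv2.COLOR_BGR2HSV)
cv2.imwrite("pics/s2.png",cv2.resize(c["img"][90:250,250:450],(800,640))[:600])
E
```

```text
[571.01052883 158.01943854 219.24015191] [ 3.14034741e+00 -1.79419755e-04  1.61981888e+00] [-0.11171499 -0.15761982 -0.852388  ] 24.997776746749878 7.747149654501462
```

View pics/s2.png

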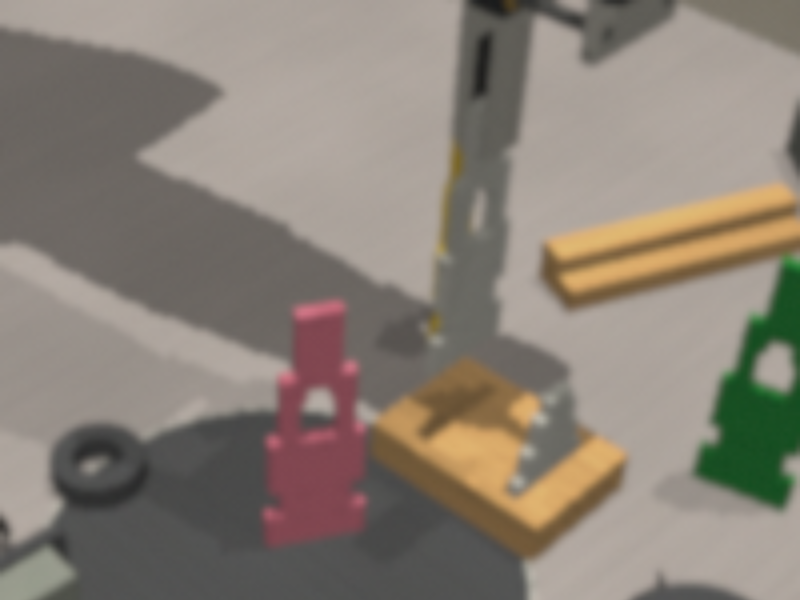

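The gauge hangs upright between the fingers, clear of the rack, and the low gauge is undisturbed. I'll carry it back toward the robot, then across to a point in front of the hook tip.

Call:
{"name": "arm_command", "arguments": {"plan": [[-1, 0, 0, 0, 0.074], [-1, 0, -0.01, 0, 0], [-1, 0, -0.02, 0, 0], [-1, 0, -0.028, 0, 0], [-1, 0, -0.03, 0, 0], [-1, 0, -0.03, 0, 0], [-1, 0, -0.03, 0, 0], [-1, 0, -0.025, 0, 0], [-1, 0, -0.015, 0, 0], [-1, -0.015, 0, 0, 0], [-1, -0.03, 0, 0, 0], [-1, -0.04, 0, 0, 0], [-1, -0.045, 0, 0, 0], [-1, -0.045, 0, 0, 0], [-1, -0.045, 0, 0, 0], [-1, -0.045, 0, 0, 0], [-1, -0.04, 0, 0, 0], [-1, -0.022, 0, 0, 0], [-1, -0.008, 0, 0, 0], [-1, 0, 0, 0, 0]]}}

```text
clock: 8.57
eef_pos: [374.3, -172.5, 218.3]
eef_rot: [-3.141, -0.0, 1.545]
wrist_force: [-0.3, 0.1, -1.0]
finger_gap: 7.7
finger_force: 25.0
```

```bash
python3 - <<'E'
from h import *
s=manip.read_state(); print(s["eef_pos"],s["eef_rot"],s["wrist_force"],s["finger_force"],s["finger_gap"])
for n in ("scene","top"):
    c=cam(n); cv2.imwrite(f"pics/{n}3.png",c["img"]); P=cloud(c); X,Y,Z=P[...,0],P[...,1],P[...,2]; ok=c["z_map"]>0
    x0,y0,z0=s["eef_pos"]; b=z0+19-158
    g=ok&(abs(X-x0)<20)&(abs(Y-y0)<45)
    Q=P[g]
    for lo,hi in ((2,12),(14,30),(30,60),(60,82),(86,104),(106,112),(114,120),(122,128),(131,139)):
        k=(Q[:,2]>b+lo)&(Q[:,2]<b+hi)
        if k.sum()>2: q=Q[k]; print(n,lo,hi,k.sum(),"x",q[:,0].min().round(1),np.median(q[:,0]).round(1),q[:,0].max().round(1),"y",q[:,1].min().round(1),q[:,1].max().round(1))
    print("zmin",Q[Q[:,2]>20][:,2].min() if len(Q) else None, "pred",b)
    t=ok&(X>420)&(X<600)&(abs(Y+176)<7)&(Z>146)&(Z<168); q=P[t]
    for x in (428,436,450,470,490,520,540):
        k=(q[:,0]>x)&(q[:,0]<x+14)
        if k.any(): print("bar",x,q[k,1].min().round(1),q[k,1].max().round(1),q[k,2].max().round(1),q[k,0].min().round(1))
E
```

```text
[ 374.34529023 -172.50280723  218.28897569] [-3.14126142e+00 -2.43318069e-04  1.54518525e+00] [-0.30248474  0.09672757 -1.01366594] 24.99770611524582 7.679206149110518
scene 2 12 77 x 370.3 379.0 381.8 y -200.6 -141.0
scene 14 30 128 x 370.1 378.7 382.1 y -200.8 -140.1
scene 30 60 241 x 372.7 379.0 382.2 y -198.7 -142.8
scene 60 82 238 x 370.3 379.0 382.4 y -199.0 -142.9
scene 86 104 90 x 369.9 378.6 381.7 y -192.7 -148.9
scene 106 112 34 x 371.0 378.9 382.3 y -192.9 -148.9
scene 114 120 39 x 373.0 379.0 381.5 y -192.8 -149.4
scene 122 128 66 x 370.2 378.7 381.4 y -192.4 -148.6
scene 131 139 42 x 371.4 379.3 382.5 y -184.1 -158.2
zmin 76.05625511357209 pred 79.2889756873202
bar 428 -177.6 -170.7 164.2 432.5
bar 436 -177.7 -170.7 163.6 436.2
bar 450 -178.3 -171.5 153.9 450.2
bar 470 -178.5 -171.7 154.0 470.1
bar 490 -178.8 -172.4 154.8 490.0
bar 520 -179.8 -173.4 155.3 521.1
bar 540 -179.8 -173.4 154.6 540.0
top 2 12 4 x 377.9 377.9 377.9 y -155.7 -149.3
top 14 30 17 x 370.6 374.6 378.1 y -180.7 -142.0
top 30 60 17 x 370.2 377.5 378.0 y -171.6 -144.0
top 60 82 22 x 370.1 375.5 377.6 y -172.2 -143.7
top 86 104 8 x 370.4 374.4 377.8 y -153.9 -150.0
top 106 112 4 x 371.5 374.3 377.0 y -150.3 -150.0
top 114 120 8 x 370.4 376.6 377.7 y -161.0 -150.1
top 122 128 15 x 371.0 374.7 377.9 y -159.3 -150.1
top 131 139 6 x 370.0 372.5 376.8 y -159.5 -156.6
zmin 75.88372406961048 pred 79.2889756873202
bar 428 -178.8 -172.0 165.6 428.2
bar 436 -179.0 -172.3 154.6 437.7
bar 450 -178.6 -172.7 154.9 451.1
bar 470 -179.0 -173.0 155.1 470.3
bar 490 -182.5 -169.7 157.6 490.0
bar 520 -180.2 -173.7 155.1 520.8
bar 540 -181.4 -174.1 154.9 540.8
```

View pics/scene3.png

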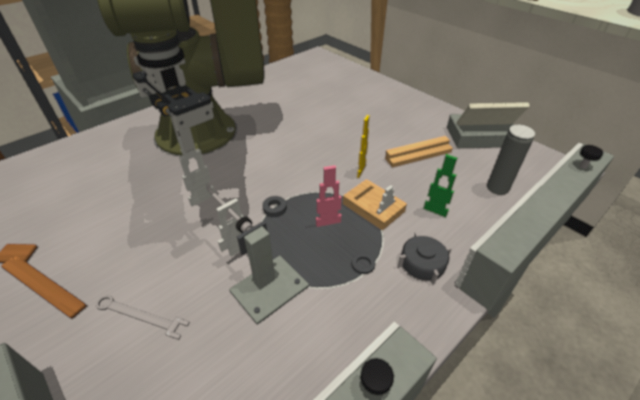

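Gauge centre line is y≈-170.7 at x=374, while the bar's line extrapolates to y≈-172.6 there (same camera). So I shift 1.8 mm in -y, lower so the eye is at about 172 mm, and thread it over the tip.

Call:
{"name": "arm_command", "arguments": {"plan": [[-1, -0.0018, 0, 0.005, 0], [-1, 0, 0, 0.01, 0], [-1, 0, 0, 0.008, 0], [-1, 0, 0.01, 0, 0], [-1, 0, 0.012, 0, 0], [-1, 0, 0.012, 0, 0], [-1, 0, 0.006, 0, 0], [-1, 0, 0, 0, 0]]}}

```text
clock: 9.68
eef_pos: [414.7, -175.0, 195.3]
eef_rot: [-3.141, -0.0, 1.546]
wrist_force: [0.4, 0.5, -1.8]
finger_gap: 8.1
finger_force: 25.0
```

```bash
python3 - <<'E'
from h import *
s=manip.read_state(); print(s["eef_pos"],s["eef_rot"],s["wrist_force"])
c=cam("scene"); P=cloud(c); X,Y,Z=P[...,0],P[...,1],P[...,2]; ok=c["z_map"]>0
x0,y0,z0=s["eef_pos"]; b=z0+19-159.4
g=ok&(abs(X-x0-3)<6)&(abs(Y-y0)<45); Q=P[g]
for lo,hi in ((2,30),(60,82),(86,100),(100,106),(106,112),(114,120),(122,128)):
    q=Q[(Q[:,2]>b+lo)&(Q[:,2]<b+hi)]
    if len(q): 
        print(lo,hi,"y",q[:,1].min().round(1),q[:,1].max().round(1), "inner",q[q[:,1]<y0][:,1].max().round(1),q[q[:,1]>y0][:,1].min().round(1))
t=ok&(X>425)&(X<500)&(abs(Y+175)<7)&(Z>146)&(Z<168); q=P[t]
for x in (425,430,435,440,450,470):
    k=(q[:,0]>x)&(q[:,0]<x+10)
    if k.any(): print("bar",x,q[k,1].min().round(1),q[k,1].max().round(1),q[k,2].max().round(1))
cv2.imwrite("pics/s4.png",cv2.resize(c["img"][110:260,150:350],(800,600),interpolation=cv2.INTER_CUBIC))
E
```

```text
[ 414.70440871 -174.98315518  195.30237231] [-3.14127103e+00 -1.13143063e-04  1.54619274e+00] [ 0.40741112  0.54137049 -1.79277859]
2 30 y -203.4 -150.1 inner -175.2 -174.8
60 82 y -201.3 -144.8 inner -175.0 -174.7
86 100 y -195.2 -152.1 inner -184.5 -162.4
100 106 y -195.1 -152.1 inner -183.5 -162.6
106 112 y -195.1 -151.6 inner -179.8 -162.6
114 120 y -195.6 -150.2 inner -179.8 -167.4
122 128 y -195.0 -151.9 inner -175.4 -174.8
bar 425 -177.5 -172.2 162.6
bar 430 -177.7 -170.6 164.2
bar 435 -177.7 -170.6 164.2
bar 440 -177.5 -171.1 158.9
bar 450 -178.1 -171.3 154.9
bar 470 -179.1 -171.8 154.6
```

View pics/s4.png

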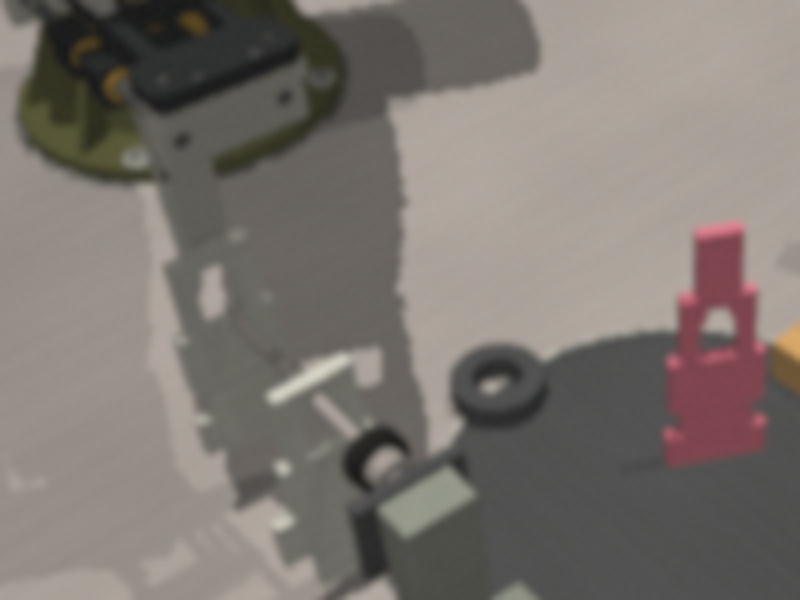

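The tall gauge stands in front of the tip with its eye (crop (210,290)) on the bar's line: eye centre y is -173.5 and the bar at x=415 extrapolates to -173.6. I'll thread it on.

Call:
{"name": "arm_command", "arguments": {"plan": [[-1, 0, 0.006, 0, 0], [-1, 0, 0.006, 0, 0], [-1, 0, 0.006, 0, 0], [-1, 0, 0, 0, 0]]}}

```text
clock: 10.22
eef_pos: [432.7, -175.5, 195.3]
eef_rot: [-3.141, -0.0, 1.546]
wrist_force: [0.2, 0.9, -2.3]
finger_gap: 7.4
finger_force: 25.0
```

Call:
{"name": "arm_command", "arguments": {"plan": [[-1, 0, 0.006, 0, 0], [-1, 0, 0.006, 0, 0], [-1, 0, 0.008, 0, 0], [-1, 0, 0.008, 0, 0], [-1, 0, 0.004, 0, 0], [-1, 0, 0, 0, 0]]}}

```text
clock: 10.98
eef_pos: [464.5, -176.2, 195.3]
eef_rot: [-3.141, -0.0, 1.546]
wrist_force: [0.5, -0.1, -1.6]
finger_gap: 8.0
finger_force: 25.0
```

```bash
python3 - <<'E'
from h import *
s=manip.read_state(); print(s["eef_pos"],s["eef_rot"],s["wrist_force"])
for n in ("scene","top"):
    c=cam(n); P=cloud(c); X,Y,Z=P[...,0],P[...,1],P[...,2]; ok=c["z_map"]>0
    x0,y0,z0=s["eef_pos"]; b=z0+19-159.4
    Q=P[ok&(abs(X-x0-3)<6)&(abs(Y-y0)<45)]
    for lo,hi in ((2,30),(86,100),(100,106),(106,112),(122,128)):
        q=Q[(Q[:,2]>b+lo)&(Q[:,2]<b+hi)]
        if len(q): print(n,lo,hi,"y",q[:,1].min().round(1),q[:,1].max().round(1))
    q=P[ok&(X>425)&(X<560)&(abs(Y+176)<7)&(Z>146)&(Z<158)]
    for x in (440,470,480,515,530):
        k=(q[:,0]>x)&(q[:,0]<x+15)
        if k.any(): print("bar",x,q[k,1].min().round(1),q[k,1].max().round(1),q[k,2].max().round(1))
    q=P[ok&(X>480)&(X<550)&(abs(Y+176)<45)&(Z>60)&(Z<144)]
    if len(q): print("hung x",np.percentile(q[:,0],[2,50,98]).round(1))
    q=P[ok&(X>500)&(X<580)&(abs(Y+176)<20)&(Z>156)&(Z<170)]
    if len(q): print("buffer/hung top x",np.histogram(q[:,0],bins=np.arange(496,584,4))[0])
    cv2.imwrite(f"pics/{n}5.png",cv2.resize(c["img"][110:260,150:350],(800,600)) if n=="scene" else c["img"])
E
```

```text
[ 464.54961028 -176.24788766  195.31599109] [-3.14134101e+00 -8.19248999e-05  1.54598891e+00] [ 0.46567148 -0.05805969 -1.62905024]
scene 2 30 y -204.9 -151.0
scene 86 100 y -196.5 -152.0
scene 100 106 y -196.2 -152.2
scene 106 112 y -196.7 -153.2
scene 122 128 y -196.4 -152.3
bar 440 -176.7 -171.2 153.4
bar 470 -179.1 -171.9 154.3
bar 480 -179.1 -171.9 154.2
bar 515 -179.3 -172.7 154.4
bar 530 -179.6 -172.8 154.8
hung x [505.6 512.6 514.6]
buffer/hung top x [ 0  0 20 37 50  0  0  0  0  0  0  0  0  0  0  6 22 30 42 10 16]
top 2 30 y -152.0 -145.9
top 86 100 y -154.8 -154.2
top 100 106 y -154.9 -154.5
top 106 112 y -154.0 -154.0
top 122 128 y -155.0 -154.5
bar 515 -180.1 -174.1 156.2
bar 530 -180.7 -174.4 155.6
hung x [503.  503.8 510.8]
buffer/hung top x [ 0  2 15 19  0  1  0  0  0  0  0  0  0  0  1 11  7  7  5  4  4]
```

View pics/scene5.png

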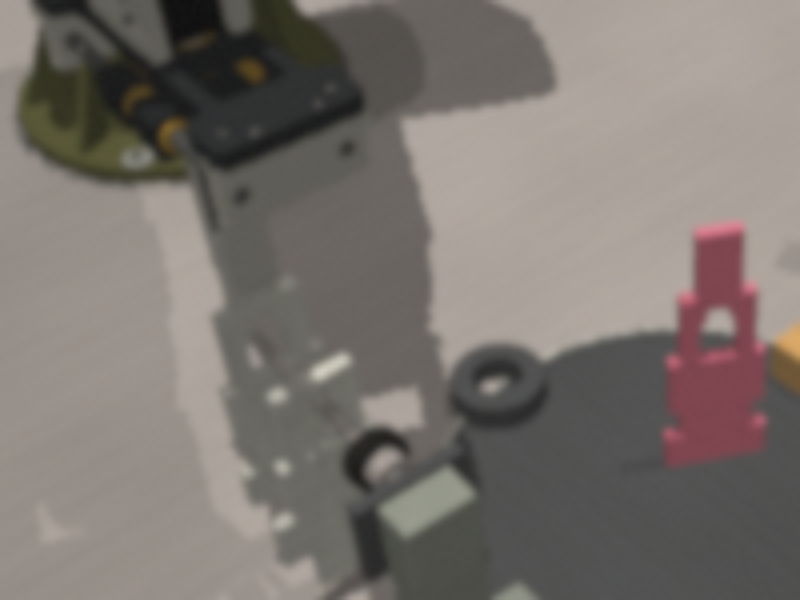

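The bar is through the eye (crop ~(258,345)), and the gauge centre at y≈-174.3 is 0.8 mm off the bar. I'll correct that and lower gently.

Call:
{"name": "arm_command", "arguments": {"plan": [[-1, -0.0008, 0, 0.004, 0], [-1, 0, 0, 0.006, 0], [-1, 0, 0, 0.006, 0], [-1, 0, 0, 0.003, 0], [-1, 0, 0, 0, 0], [-1, 0, 0, 0, 0]]}}

```text
clock: 11.82
eef_pos: [464.4, -177.1, 176.6]
eef_rot: [3.141, 0.0, 1.546]
wrist_force: [-0.5, -0.0, -1.1]
finger_gap: 7.8
finger_force: 25.0
```

Call:
{"name": "arm_command", "arguments": {"plan": [[-1, 0, 0, 0.001, 0], [-1, 0, 0, 0, 0], [-1, 0, 0, 0, 0]]}}

```text
clock: 12.2
eef_pos: [464.4, -177.1, 175.5]
eef_rot: [3.142, 0.0, 1.546]
wrist_force: [0.6, 0.2, -1.2]
finger_gap: 7.5
finger_force: 25.0
```

Call:
{"name": "arm_command", "arguments": {"plan": [[-1, 0, 0, 0.001, 0], [-1, 0, 0, 0, 0], [-1, 0, 0, 0, 0]]}}

```text
clock: 12.58
eef_pos: [464.3, -177.1, 174.4]
eef_rot: [-3.142, -0.0, 1.546]
wrist_force: [0.1, 0.0, -1.4]
finger_gap: 7.7
finger_force: 25.0
```

Call:
{"name": "arm_command", "arguments": {"plan": [[-1, 0, 0.004, 0, 0], [-1, 0, 0.006, 0, 0], [-1, 0, 0.006, 0, 0], [-1, 0, 0.006, 0, 0], [-1, 0, 0.004, 0, 0], [-1, 0, 0.002, 0, 0], [-1, 0, 0.001, 0, 0], [-1, 0, 0.001, 0, 0], [-1, 0, 0.001, 0, 0], [-1, 0, 0.001, 0, 0], [-1, 0, 0.001, 0, 0], [-1, 0, 0.001, 0, 0], [-1, 0, 0.001, 0, 0], [-1, 0, 0.001, 0, 0], [-1, 0, 0.001, 0, 0], [-1, 0, 0.001, 0, 0], [-1, 0, 0.001, 0, 0]]}}

```text
clock: 14.7
eef_pos: [503.4, -178.1, 174.4]
eef_rot: [-3.141, -0.0, 1.546]
wrist_force: [-1.7, 0.5, -1.0]
finger_gap: 7.9
finger_force: 25.0
```

Call:
{"name": "arm_command", "arguments": {"plan": [[-1, 0, 0.001, 0, 0], [-1, 0, 0.001, 0, 0], [-1, 0, 0.001, 0, 0], [-1, 0, 0.0015, 0, 0], [-1, 0, 0.0015, 0, 0], [-1, 0, 0.0015, 0, 0], [-1, 0, 0.0015, 0, 0], [-1, 0, 0.0015, 0, 0], [-1, 0, 0.0015, 0, 0], [-1, 0, 0.0015, 0, 0], [-1, 0, 0.0015, 0, 0], [-1, 0, 0.0015, 0, 0], [-1, 0, 0.0015, 0, 0], [-1, 0, 0.0015, 0, 0], [-1, 0, 0.001, 0, 0], [-1, 0, 0, 0, 0]]}}

```text
clock: 16.7
eef_pos: [524.0, -178.6, 174.4]
eef_rot: [3.141, 0.0, 1.546]
wrist_force: [0.1, -0.6, -1.4]
finger_gap: 8.0
finger_force: 25.0
```

```bash
python3 - <<'E'
from h import *
s=manip.read_state(); print(s["eef_pos"],s["eef_rot"],s["wrist_force"])
for n in ("scene","top"):
    c=cam(n); P=cloud(c); X,Y,Z=P[...,0],P[...,1],P[...,2]; ok=c["z_map"]>0
    q=P[ok&(X>470)&(X<560)&(abs(Y+176)<34)&(Z>30)&(Z<144)]
    if len(q): print(n,"gauges x",np.histogram(q[:,0],bins=np.arange(470,562,4))[0])
    q=P[ok&(X>480)&(X<580)&(abs(Y+176)<20)&(Z>156)&(Z<170)]
    print("hi x",np.histogram(q[:,0],bins=np.arange(480,584,4))[0])
    h,e=np.histogram(q[:,0],bins=np.arange(480,584,4))
    cv2.imwrite(f"pics/{n}6.png",cv2.resize(c["img"][110:260,150:350],(800,600)) if n=="scene" else c["img"])
    q=P[ok&(X>s["eef_pos"][0]+1)&(X<s["eef_pos"][0]+16)&(abs(Y+176)<45)&(Z>30)&(Z<165)]
    for lo,hi in ((50,80),(80,110),(145,165)):
        k=q[(q[:,2]>lo)&(q[:,2]<hi)]
        if len(k): print(lo,"y",k[:,1].min().round(1),k[:,1].max().round(1),k[:,2].max().round(1))
E
```

```text
[ 523.98512826 -178.57547872  174.44966449] [3.14134534e+00 2.67701357e-05 1.54582465e+00] [ 0.10333228 -0.57082269 -1.41726944]
scene gauges x [  0   0   0   0   0   0   0   0   0   0   0   0  13  30  61  36 369   7
   0   0   0   0]
hi x [ 0  0  0  0  0  0  0  0  0  0  9 29 52 42 45  0  0  0  0  9 22 24 45 14
 18]
50 y -212.7 -183.2 80.0
80 y -211.6 -171.5 110.0
145 y -199.2 -153.4 164.9
top gauges x [ 0  0  0  0  0  0  0  0  0  0  0  0 28 19 31 22 11  0  0  0  0  0]
hi x [0 0 0 0 0 0 0 0 0 0 0 0 0 0 0 0 0 0 0 1 0 1 0 0 0]
50 y -153.7 -140.8 80.0
80 y -151.6 -141.5 102.6
145 y -155.6 -155.6 158.6
```

View pics/scene6.png

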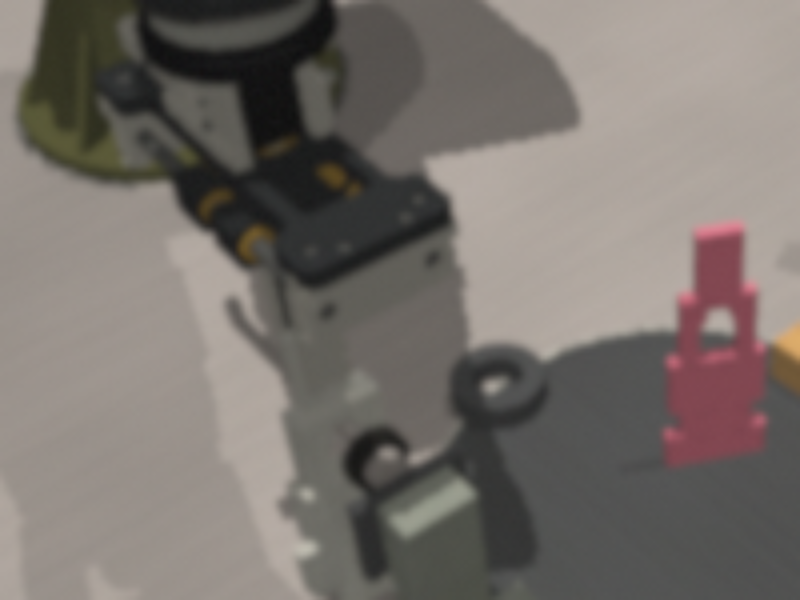

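The two gauges now move together (the hung one is being pushed), and the buffer at crop (377,455) is about 16 mm behind them. I'll approach it slowly.

Call:
{"name": "arm_command", "arguments": {"plan": [[-1, 0, 0.001, 0, 0], [-1, 0, 0.001, 0, 0], [-1, 0, 0.001, 0, 0], [-1, 0, 0.001, 0, 0], [-1, 0, 0.001, 0, 0], [-1, 0, 0.001, 0, 0], [-1, 0, 0.001, 0, 0], [-1, 0, 0.001, 0, 0], [-1, 0, 0.001, 0, 0], [-1, 0, 0.001, 0, 0], [-1, 0, 0, 0, 0]]}}

```text
clock: 18.18
eef_pos: [534.0, -178.8, 174.4]
eef_rot: [3.141, 0.0, 1.546]
wrist_force: [-0.5, -0.3, -0.5]
finger_gap: 8.1
finger_force: 25.0
```

Call:
{"name": "arm_command", "arguments": {"plan": [[-1, 0, 0.0007, 0, 0], [-1, 0, 0.0007, 0, 0], [-1, 0, 0.0006, 0, 0], [-1, 0, 0, 0, 0]]}}

```text
clock: 18.68
eef_pos: [535.9, -178.9, 174.4]
eef_rot: [3.141, 0.0, 1.546]
wrist_force: [-1.1, 0.5, -1.8]
finger_gap: 7.7
finger_force: 25.0
```

Call:
{"name": "arm_command", "arguments": {"plan": [[-1, 0, 0.0005, 0, 0], [-1, 0, 0.0005, 0, 0], [-1, 0, 0, 0, 0]]}}

```text
clock: 19.05
eef_pos: [536.9, -178.9, 174.4]
eef_rot: [3.142, 0.0, 1.546]
wrist_force: [-0.1, 0.6, -1.6]
finger_gap: 7.9
finger_force: 25.0
```

Call:
{"name": "arm_command", "arguments": {"plan": [[-1, 0, 0.0005, 0, 0], [-1, 0, 0.0005, 0, 0], [-1, 0, 0, 0, 0]]}}

```text
clock: 19.42
eef_pos: [537.9, -178.9, 174.5]
eef_rot: [3.141, 0.0, 1.546]
wrist_force: [-1.7, -0.2, -0.4]
finger_gap: 7.6
finger_force: 25.0
```

Call:
{"name": "arm_command", "arguments": {"plan": [[-1, 0, 0.0005, 0, 0], [-1, 0, 0.0005, 0, 0], [-1, 0, 0, 0, 0]]}}

```text
clock: 19.8
eef_pos: [538.9, -178.9, 174.4]
eef_rot: [3.142, 0.0, 1.546]
wrist_force: [-0.6, -0.5, -1.6]
finger_gap: 8.1
finger_force: 25.0
```

Call:
{"name": "arm_command", "arguments": {"plan": [[-1, 0, 0.0005, 0, 0], [-1, 0, 0.0005, 0, 0], [-1, 0, 0, 0, 0]]}}

```text
clock: 20.18
eef_pos: [539.9, -179.0, 174.4]
eef_rot: [3.142, -0.0, 1.546]
wrist_force: [-0.5, 0.2, -2.0]
finger_gap: 8.0
finger_force: 25.0
```

Call:
{"name": "arm_command", "arguments": {"plan": [[-1, 0, 0.0005, 0, 0], [-1, 0, 0, 0, 0], [-1, 0, 0, 0, 0]]}}

```text
clock: 20.55
eef_pos: [540.4, -179.0, 174.4]
eef_rot: [3.141, 0.0, 1.546]
wrist_force: [-0.6, 0.6, -2.0]
finger_gap: 7.6
finger_force: 25.0
```

Call:
{"name": "arm_command", "arguments": {"plan": [[-1, 0, 0.0005, 0, 0], [-1, 0, 0.0005, 0, 0], [-1, 0, 0, 0, 0]]}}

```text
clock: 20.92
eef_pos: [541.4, -179.0, 174.4]
eef_rot: [3.141, 0.0, 1.546]
wrist_force: [-0.5, 0.9, -1.0]
finger_gap: 8.0
finger_force: 25.0
```

Call:
{"name": "arm_command", "arguments": {"plan": [[-1, 0, 0.0005, 0, 0], [-1, 0, 0.0005, 0, 0], [-1, 0, 0, 0, 0]]}}

```text
clock: 21.3
eef_pos: [542.4, -179.0, 174.4]
eef_rot: [3.142, 0.0, 1.546]
wrist_force: [-1.0, -0.4, -2.5]
finger_gap: 7.9
finger_force: 25.0
```

Call:
{"name": "arm_command", "arguments": {"plan": [[-1, 0, 0.0005, 0, 0], [-1, 0, 0, 0, 0], [-1, 0, 0, 0, 0]]}}

```text
clock: 21.68
eef_pos: [542.9, -179.0, 174.5]
eef_rot: [3.141, 0.0, 1.546]
wrist_force: [-1.3, 0.1, -2.0]
finger_gap: 8.0
finger_force: 25.0
```

Call:
{"name": "arm_command", "arguments": {"plan": [[-1, 0, 0.0005, 0, 0], [-1, 0, 0.0005, 0, 0], [-1, 0, 0, 0, 0]]}}

```text
clock: 22.05
eef_pos: [543.9, -179.1, 174.4]
eef_rot: [3.142, 0.0, 1.546]
wrist_force: [0.2, -0.5, -1.1]
finger_gap: 7.7
finger_force: 25.0
```

Call:
{"name": "arm_command", "arguments": {"plan": [[-1, 0, 0.0005, 0, 0], [-1, 0, 0, 0, 0], [-1, 0, 0, 0, 0]]}}

```text
clock: 22.42
eef_pos: [544.3, -179.1, 174.4]
eef_rot: [3.142, 0.0, 1.546]
wrist_force: [-0.5, 0.2, -1.5]
finger_gap: 7.6
finger_force: 25.0
```

Call:
{"name": "arm_command", "arguments": {"plan": [[-1, 0, 0.0005, 0, 0], [-1, 0, 0.0005, 0, 0], [-1, 0, 0, 0, 0]]}}

```text
clock: 22.8
eef_pos: [545.3, -179.1, 174.4]
eef_rot: [-3.142, 0.0, 1.546]
wrist_force: [-1.1, -0.0, -2.1]
finger_gap: 8.2
finger_force: 25.0
```

Call:
{"name": "arm_command", "arguments": {"plan": [[-1, 0, 0.0005, 0, 0], [-1, 0, 0.0005, 0, 0], [-1, 0, 0, 0, 0]]}}

```text
clock: 23.18
eef_pos: [546.2, -179.2, 174.4]
eef_rot: [-3.141, -0.0, 1.546]
wrist_force: [-3.2, -0.3, 0.7]
finger_gap: 7.9
finger_force: 25.0
```

```bash
cat > f.py <<'E'
from h import *
F=[]
for i in range(6):
    eyes.camera("wrist"); s=manip.read_state(); F.append(s["wrist_force"])
print(np.mean(F,0).round(2),np.std(F,0).round(2),s["eef_pos"].round(2),s["eef_rot"].round(4),s["clock"])
E
python3 f.py
```

```text
[-4.17  0.29 -0.02] [0.62 0.48 0.25] [ 546.28 -179.15  174.44] [-3.1414  0.      1.5458] 23.475
```

The buffer is giving, at about 4 N. I'll press 0.8 mm more.

Call:
{"name": "arm_command", "arguments": {"plan": [[-1, 0, 0.0004, 0, 0], [-1, 0, 0.0004, 0, 0], [-1, 0, 0, 0, 0], [-1, 0, 0, 0, 0]]}}

```text
clock: 23.98
eef_pos: [547.0, -179.2, 174.4]
eef_rot: [-3.141, 0.0, 1.546]
wrist_force: [-6.0, 0.3, 0.2]
finger_gap: 7.5
finger_force: 25.0
```

```bash
python3 f.py
```

```text
[-5.25 -0.39  0.57] [0.53 0.52 0.33] [ 547.01 -179.18  174.45] [-3.1412  0.      1.5458] 24.275
```

Call:
{"name": "arm_command", "arguments": {"plan": [[-1, 0, 0.0004, 0, 0], [-1, 0, 0, 0, 0], [-1, 0, 0, 0, 0], [-1, 0, 0, 0, 0], [-1, 0, 0, 0, 0], [-1, 0, 0, 0, 0], [-1, 0, 0, 0, 0], [-1, 0, 0, 0, 0], [-1, 0, 0, 0, 0], [-1, 0, 0, 0, 0], [-1, 0, 0, 0, 0]]}}

```text
clock: 25.65
eef_pos: [547.3, -179.2, 174.4]
eef_rot: [-3.141, -0.0, 1.546]
wrist_force: [-7.2, 0.6, -0.7]
finger_gap: 7.9
finger_force: 25.0
```

```bash
python3 f.py
```

```text
[-6.23 -0.08  1.  ] [0.89 0.56 0.34] [ 547.32 -179.18  174.44] [-3.1409 -0.      1.5458] 25.95
```

Pressed at about 6 N for over a second. Now I'll unload, seat the notch on the bar and release.

Call:
{"name": "arm_command", "arguments": {"plan": [[-1, 0, -0.0005, 0, 0], [-1, 0, -0.0005, 0, 0], [-1, 0, -0.0005, 0, 0], [-1, 0, -0.0005, 0, 0], [-1, 0, 0, 0.0005, 0], [-1, 0, 0, 0.0005, 0], [-1, 0, 0, 0, 0]]}}

```text
clock: 26.82
eef_pos: [545.6, -179.1, 173.4]
eef_rot: [3.141, -0.0, 1.546]
wrist_force: [-0.2, -0.1, -2.5]
finger_gap: 8.0
finger_force: 25.0
```

```bash
python3 f.py
```

```text
[-0.26  0.16 -1.56] [0.18 0.64 0.55] [ 545.56 -179.08  173.42] [ 3.1416 -0.      1.5459] 27.125
```

Not on the bar yet (Fz still at its baseline), so I'll lower further in small steps.

Call:
{"name": "arm_command", "arguments": {"plan": [[-1, 0, 0, 0.0004, 0], [-1, 0, 0, 0.0004, 0], [-1, 0, 0, 0, 0], [-1, 0, 0, 0, 0]]}}

```text
clock: 27.62
eef_pos: [545.6, -179.1, 173.1]
eef_rot: [3.141, 0.0, 1.546]
wrist_force: [-2.8, 1.5, 6.4]
finger_gap: 7.8
finger_force: 25.0
```

```bash
python3 f.py
```

```text
[-2.67  1.06  5.46] [0.5  0.24 0.25] [ 545.66 -179.15  173.14] [3.1410e+00 2.0000e-04 1.5458e+00] 27.925
```

Call:
{"name": "arm_command", "arguments": {"plan": [[-1, 0, 0, -0.0004, 0], [-1, 0, 0, 0, 0], [-0.5, 0, 0, 0, 0], [-0.5, 0, 0, 0, 0], [-0.5, 0, 0, 0, 0], [-0.5, 0, 0, 0, 0], [-0.5, 0, 0, 0, 0], [-0.5, 0, 0, 0, 0]]}}

```text
clock: 28.92
eef_pos: [545.6, -179.1, 173.1]
eef_rot: [3.142, 0.0, 1.546]
wrist_force: [0.1, -0.2, -0.5]
finger_gap: 23.9
finger_force: 0.0
```

```bash
python3 - <<'E'
from h import *
s=manip.read_state(); print(s["eef_pos"],s["wrist_force"],s["finger_gap"])
c=cam("scene"); cv2.imwrite("pics/s8.png",cv2.resize(c["img"][110:260,150:350],(800,600)))
E
```

```text
[ 545.55263589 -179.12894244  173.05641599] [ 0.06899522 -0.24208274 -0.5481019 ] 23.935358901823257
```

View pics/s8.png

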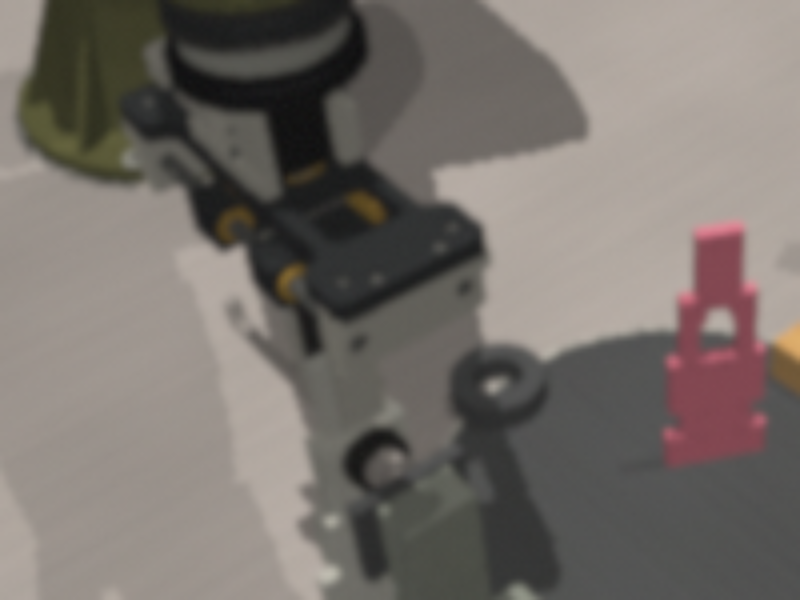

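The fingers are open (24 mm) around the tab, and the gauges hang in front of the buffer at crop (377,455). I'll lift straight up clear of the tab, then check.

Call:
{"name": "arm_command", "arguments": {"plan": [[-0.5, 0, 0, -0.004, 0], [-0.5, 0, 0, -0.008, 0], [-0.5, 0, 0, -0.015, 0], [-0.5, 0, 0, -0.02, 0], [-0.5, 0, 0, -0.025, 0], [-0.5, 0, 0, -0.025, 0], [-0.5, 0, -0.03, -0.02, 0], [-0.5, 0, -0.04, 0, 0], [-0.5, 0, -0.04, 0, 0], [-0.5, 0, -0.04, 0, 0], [-0.5, 0, 0, 0, 0], [-0.5, 0, 0, 0, 0]]}}

```text
clock: 30.48
eef_pos: [396.1, -175.5, 290.9]
eef_rot: [3.14, 0.001, 1.546]
wrist_force: [0.0, -0.4, 0.3]
finger_gap: 23.4
finger_force: 0.0
```

```bash
python3 - <<'E'
from h import *
for n in ("top","scene"):
    c=cam(n); P=cloud(c); X,Y,Z=P[...,0],P[...,1],P[...,2]; ok=c["z_map"]>0
    for lo,hi in ((40,80),(80,120),(120,150),(152,160),(160,166),(170,200)):
        q=P[ok&(X>522)&(X<558)&(abs(Y+176)<45)&(Z>lo)&(Z<hi)]
        if len(q)>2: print(n,lo,len(q),"x",np.percentile(q[:,0],[3,50,97]).round(1),"y",q[:,1].min().round(1),q[:,1].max().round(1),"zmax",q[:,2].max().round(1))
    cv2.imwrite(f"pics/{n}9.png",cv2.resize(c["img"][110:260,150:350],(800,600)) if n=="scene" else c["img"])
E
```

```text
top 40 95 x [539.9 540.9 555. ] y -207.7 -141.4 zmax 79.9
top 80 124 x [539.9 541.6 556.1] y -206.8 -141.9 zmax 119.5
top 120 52 x [534.9 540.9 554.8] y -201.1 -156.0 zmax 149.8
top 152 56 x [524.  540.3 557.6] y -196.6 -156.2 zmax 160.0
top 160 65 x [541.  551.2 557.2] y -200.1 -156.9 zmax 165.9
top 170 45 x [540.  540.5 547.5] y -192.4 -165.8 zmax 199.8
scene 40 99 x [550.6 557.2 558. ] y -213.8 -177.7 zmax 80.0
scene 80 116 x [542.7 552.7 557.9] y -212.2 -150.5 zmax 119.7
scene 120 66 x [543.2 554.8 557.9] y -199.5 -156.5 zmax 149.6
scene 152 25 x [544.  556.9 557.7] y -199.4 -153.5 zmax 159.9
scene 160 120 x [543.4 551.4 557.7] y -199.8 -154.7 zmax 166.0
scene 170 175 x [544.5 550.1 551.7] y -191.1 -164.1 zmax 199.8
```

View pics/scene9.png

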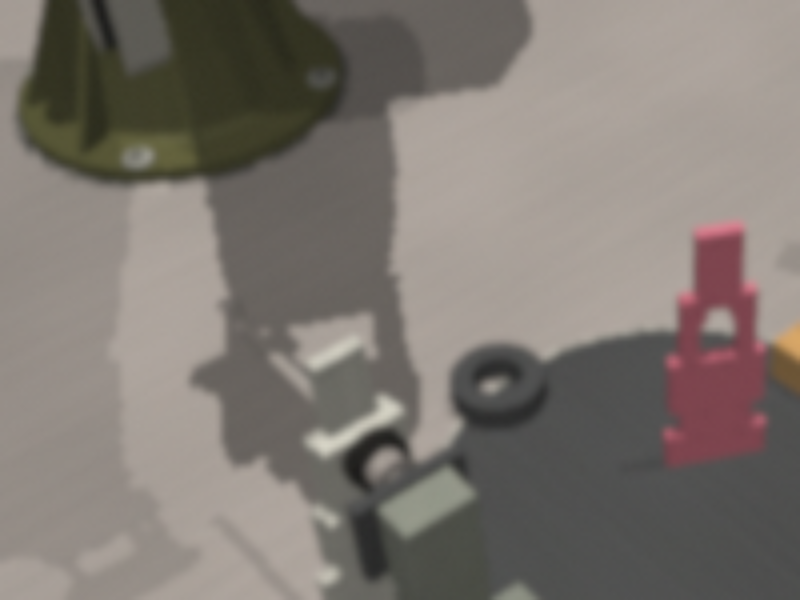

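The picture shows both gauges upright and face to face on the bar (tall tab at (340,385), hung top at (355,425)), against the buffer and released. The top camera puts the faces at a constant x of about 540–541 over the full height, so there is no tilt. I'll hand it in.

```bash
python3 -c "
from h import *
print(ticket.sign_off())"
```

```text
the job is handed in; nothing more can be done
None
```

The tall gauge hangs by its eye in front of the hung gauge, face to face. I pressed them against the buffer at about 6 N for over a second, released both upright, and handed the job in; the hand-in returned no verdict.

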